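Queue the sample bottles by size for the vortex mixer

ROBOT

A 6-joint arm with a two-finger parallel gripper is mounted at the origin on the work surface. World frame = base frame: x ahead of the robot, y to its left, z up, the work surface at z = 0. Lengths are in mm, angles in rad, forces in N, time in s.
With the tool pointing down it reaches from about 350 to 775 mm from the base axis. Payload 7.3 kg.
Tool frame: the origin (TCP) lies at the very end of the fingers, on their centre line; the grasp point (between the pads) lies 19 mm behind it; z points along the fingers, y is the line along which they close (so a half turn about z gives the same grasp; the last joint's range is limited). The gripper opens to 92 mm and grips with 3 to 60 N. Pads are 19 mm wide; open, the fingers measure 130 mm over their backs; the gripper's body (75 mm by 190 mm) begins 47 mm behind the grasp point.
Start: joints at [1.179, 0.342, 1.524, -0, 1.275, -0.146], TCP at [127.733, 509.244, 226.741] pointing down, gripper open.
Joint ranges: [-2.53, 2.53], [-0.77, 2.02], [0.04, 2.7], [-1, 4.14], [0.28, 2.66], [-3.11, 3.11]. Speed limits (rad/s): [2.57, 2.57, 3.14, 3.14, 3.14, 3.14].

INTERFACE

Orientations are given as [roll, pitch, yaw] about the fixed x, y, z axes, in that order (R = Rz(yaw) Ry(pitch) Rx(roll)).
In Python, from plant import get_obs, vision, workorder gives the robot as it stands.
- The arm moves only by the shell command python3 -m pendant 'ROWS' [OPENING]. ROWS is a JSON object of lists of equal length, an entry for each row: "dp": the shift along the tool's x, y, z in m, a list of three; "rotation": the turn, a rotation vector about the tool's x, y, z in rad, a list of three. A call has 1 to 8 rows; each row is the pose to reach, as a shift and turn from the pose commanded when the call began, along the tool's axes at that moment; what a row does not reach only later rows make up. A row lasts 1/8 s, in which the tool goes at most 62.5 mm and 10.7 degrees, less where a joint would pass 70% of its speed; a pose out of reach is approached as far as the arm can. A call with a gripper value outside its range is refused whole. OPENING is the finger opening in m, from 0 to 0.0918, set as the call begins (- or left out, the last holds). The fingers move at their own pace and stop on an object; the grip force is fixed at half the most. Time passes only in rows, so rows that repeat a pose let the fingers close. It gives the time, the measured TCP pose, the force, the opening and the grip force at its end, in the units of the state.
- get_obs(): the state, without advancing time (a new reading comes with each control period).
- vision.capture(name): name is "scene" or "top" or "wrist"; returns a dict with "pixels" (420x560x3 uint8, red, green, blue), "vfov" (degrees; the focal length in pixels is half the picture's height over the tangent of half this angle, whatever the lens; pixels are square), "cx", "cy" (the principal point, pixels), "dist" ([k1, k2, p1, p2, k3] as OpenCV has them; the pictures are not rectified), "pose" (4x4, takes a point from camera to world coordinates); the wrist camera has in their place "T_tool_cam" (4x4, takes a point from camera to tool coordinates, whose origin is the TCP and whose axes are the flange's). Camera axes: x right, y up, looking along -z (the intrinsics and any distortion apply to the point x, -y, -z); pixel columns grow to the right and rows downward; lengths in mm; the calibration is good to about 2 mm. A picture is of the moment at which its call begins: read the wrist's pose just before it. There is no depth.
- workorder.close_job(): hands the job in; it is judged then, once.
The state is a dict: "time": time; "joint_positions": joint angles; "dq": joint speeds; "tau": joint torques, N m; "tool_pos": TCP position; "tcp_rot": TCP orientation; "contact_force": force on the tool from outside, world axes, zero at the start; "moment": the same for the moment, N m; "grip_width": finger opening in mm; "finger_force": force on a finger pad.
Only numpy, scipy, OpenCV 4.12 (cv2) and the standard library are available. Lean on these libraries where they do the work, as an engineer would, in place of code of your own. Each camera call takes 0.05 s, during which the arm holds its last target. There are 200 camera calls.

TASK

Queue the four white, blue-capped sample bottles for the vortex mixer: stand one upright in the middle of each round mark of the row, in order of size, with the largest on the mark next to the mixer and the smallest on the mark farthest from it. Do not knock any bottle over, and leave the stack of petri dishes standing where it is.

Things in the scene. Friction and masses are not known exactly. Their poses are not given: they have to be found in the camera images.
- bottle_xl: The largest of four alike upright plain white plastic sample bottles (straight round body, blue screw cap 15 mm high and 3 mm narrower than the body): 54 mm in diameter, 112 mm high in all, loose, closed, about 160 g. Origin: centre of its underside; z up its axis. Grip it round the body or cap from above.
- bottle_l: The second largest of four alike upright plain white plastic sample bottles (straight round body, blue screw cap 15 mm high and 3 mm narrower than the body): 46 mm in diameter, 92 mm high in all, loose, closed, about 110 g. Origin: centre of its underside; z up its axis. Grip it round the body or cap from above.
- bottle_m: The second smallest of four alike upright plain white plastic sample bottles (straight round body, blue screw cap 15 mm high and 3 mm narrower than the body): 38 mm in diameter, 72 mm high in all, loose, closed, about 70 g. Origin: centre of its underside; z up its axis. Grip it round the body or cap from above.
- bottle_s: The smallest of four alike upright plain white plastic sample bottles (straight round body, blue screw cap 15 mm high and 3 mm narrower than the body): 30 mm in diameter, 52 mm high in all, loose, closed, about 35 g. Origin: centre of its underside; z up its axis. Grip it round the body or cap from above.
- mark_a: One of four alike fixed black rubber discs, 74 mm across, 2 mm thick, with a grey circle drawn on top, on a fixed aluminium strip (90 by 370 by 4 mm). They lie in a straight row, 90 mm from centre to centre; which letter lies where in the row differs at every start. Origin: centre of its underside; its top is 2 mm higher, 6 mm above the bench.
- mark_b: One of four alike fixed black rubber discs, 74 mm across, 2 mm thick, with a grey circle drawn on top, on a fixed aluminium strip (90 by 370 by 4 mm). They lie in a straight row, 90 mm from centre to centre; which letter lies where in the row differs at every start. Origin: centre of its underside; its top is 2 mm higher, 6 mm above the bench.
- mark_c: One of four alike fixed black rubber discs, 74 mm across, 2 mm thick, with a grey circle drawn on top, on a fixed aluminium strip (90 by 370 by 4 mm). They lie in a straight row, 90 mm from centre to centre; which letter lies where in the row differs at every start. Origin: centre of its underside; its top is 2 mm higher, 6 mm above the bench.
- mark_d: One of four alike fixed black rubber discs, 74 mm across, 2 mm thick, with a grey circle drawn on top, on a fixed aluminium strip (90 by 370 by 4 mm). They lie in a straight row, 90 mm from centre to centre; which letter lies where in the row differs at every start. Origin: centre of its underside; its top is 2 mm higher, 6 mm above the bench.
- mixer: The vortex mixer: fixed round blue machine, 92 mm across the foot, 52 mm high, with a small black rubber cup on top up to 74 mm. It stands in line with the row of marks, at either end, 100 mm from the nearest mark, centre to centre (beyond the other end lies a low white timer, 29 mm high, not listed). Origin: centre of its underside, on the bench.
- dishes: Loose stack of three clear petri dishes, 63 mm in diameter, 42 mm high, standing among the bottles; not to be moved. Origin: centre of its underside.

How it is judged (in metres and radians):
At the end, for the whole second after the job is handed in: Every bottle stands upright (within 0.1 rad) on a mark, its centre within 12 mm of the mark's centre, released and at rest; counted from the vortex mixer the order is largest, second largest, second smallest, smallest; the stack of petri dishes is within 15 mm of where it was (horizontal distance between bottle_xl and mixer between 0.055 and 0.145 m and (horizontal distance between bottle_xl and mark_a below 0.012 m or horizontal distance between bottle_xl and mark_b below 0.012 m or horizontal distance between bottle_xl and mark_c below 0.012 m or horizontal distance between bottle_xl and mark_d below 0.012 m) and height (world z) of bottle_xl between 0.003 and 0.01 m and angle between each of bottle_xl, bottle_l, bottle_m, bottle_s's own z axis and vertical below 0.1 rad and linear speed of each of bottle_xl, bottle_l, bottle_m, bottle_s below 0.02 m/s and angular speed of each of bottle_xl, bottle_l, bottle_m, bottle_s below 0.2 rad/s and horizontal distance between bottle_l and mixer between 0.145 and 0.235 m and (horizontal distance between bottle_l and mark_a below 0.012 m or horizontal distance between bottle_l and mark_b below 0.012 m or horizontal distance between bottle_l and mark_c below 0.012 m or horizontal distance between bottle_l and mark_d below 0.012 m) and height (world z) of bottle_l between 0.003 and 0.01 m and horizontal distance between bottle_m and mixer between 0.235 and 0.325 m and (horizontal distance between bottle_m and mark_a below 0.012 m or horizontal distance between bottle_m and mark_b below 0.012 m or horizontal distance between bottle_m and mark_c below 0.012 m or horizontal distance between bottle_m and mark_d below 0.012 m) and height (world z) of bottle_m between 0.003 and 0.01 m and horizontal distance between bottle_s and mixer between 0.325 and 0.415 m and (horizontal distance between bottle_s and mark_a below 0.012 m or horizontal distance between bottle_s and mark_b below 0.012 m or horizontal distance between bottle_s and mark_c below 0.012 m or horizontal distance between bottle_s and mark_d below 0.012 m) and height (world z) of bottle_s between 0.003 and 0.01 m and distance of dishes from where it was at the start of the episode below 0.015 m); the robot touches nothing.
It fails at once if a bottle is knocked over (tilted by more than 0.8 rad) (angle between any of bottle_xl, bottle_l, bottle_m, bottle_s's own z axis and vertical above 0.8 rad).
It fails at once if the stack of petri dishes is moved by more than 15 mm or tipped by more than 0.3 rad (distance of dishes from where it was at the start of the episode above 0.015 m or angle between dishes's own z axis and vertical above 0.3 rad).
It also fails if it takes over 99 s, if anything falls off the work surface, if the arm or the gripper's body presses on something with over 40 N, if the wrist force passes 120 N, or if a joint passes its speed limit or range.

## Working session

There is one attempt and no reset: what is moved stays moved. The work goes in short steps, Python scripts to look and compute and a shell command to move; the robot and the scene stay as the last step left them, time stands still between calls to the robot, and variables do not carry over. Pictures are saved under pics/ and viewed, at most 14 in all, crops included, and the job is handed in when it is done.

```bash
mkdir -p pics
python3 - <<'E'
from plant import get_obs, vision
import cv2,pickle
d={}
for n in("scene","top"):
    c=vision.capture(n);d[n]=c
    cv2.imwrite(f"pics/{n}0.png",c["pixels"][...,::-1]); print(n,c["vfov"],c["cx"],c["cy"],c["dist"],c["pose"])
pickle.dump(d,open("c0.pkl","wb"))
o=get_obs();print(o)
E
```

```text
scene 44.545565453036176 279.1572389023984 210.13626306763584 [-0.13586598  0.          0.          0.          0.        ] [[ 6.48305483e-01 -5.19900305e-01  5.56240661e-01  1.10385805e+03]
 [ 7.61196965e-01  4.58614297e-01 -4.58532557e-01 -4.63561582e+02]
 [-1.67087034e-02  7.20677874e-01  6.93068698e-01  7.74436427e+02]
 [ 0.00000000e+00  0.00000000e+00  0.00000000e+00  1.00000000e+00]]
top 49.9221843305931 277.1731706207304 208.00721736819025 [0.01775239 0.         0.         0.         0.        ] [[-6.19673232e-03  9.80609673e-01 -1.95873097e-01  3.20160595e+02]
 [-9.99822747e-01 -9.55820037e-03 -1.62208586e-02 -4.17766843e+00]
 [-1.77785251e-02  1.95737862e-01  9.80495086e-01  1.12858501e+03]
 [ 0.00000000e+00  0.00000000e+00  0.00000000e+00  1.00000000e+00]]
{'time': 0.1, 'joint_positions': array([ 1.17899221e+00,  3.42680905e-01,  1.52490568e+00, -2.08858042e-05,
        1.27537727e+00, -1.46001272e-01]), 'dq': array([ 0.00221714, -0.00140737, -0.00191064,  0.00047491,  0.00044517,
        0.00140465]), 'tau': array([ 3.52825911e-03, -4.31998086e+01, -2.44695246e+01,  7.21529522e-02,
        5.24387124e-02, -5.19666469e-05]), 'tool_pos': array([127.60124397, 508.89668229, 226.10550848]), 'tcp_rot': array([-3.14023313e+00, -1.79727224e-04,  2.89579578e+00]), 'contact_force': array([ 0.0948979 , -0.27334425,  0.27705962]), 'moment': array([-0.026878  , -0.07427923, -0.0241891 ]), 'finger_force': 0.0, 'grip_width': 91.82481824214324}
```

View pics/top0.png

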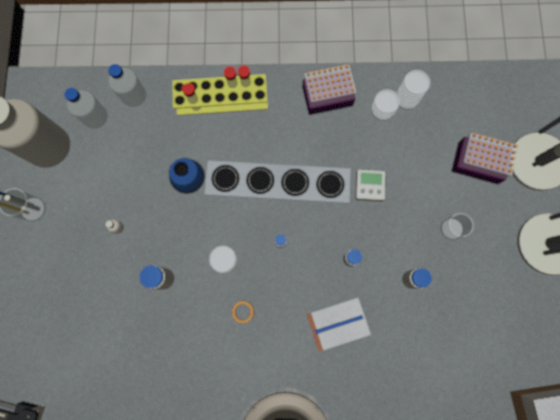

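View pics/scene0.png

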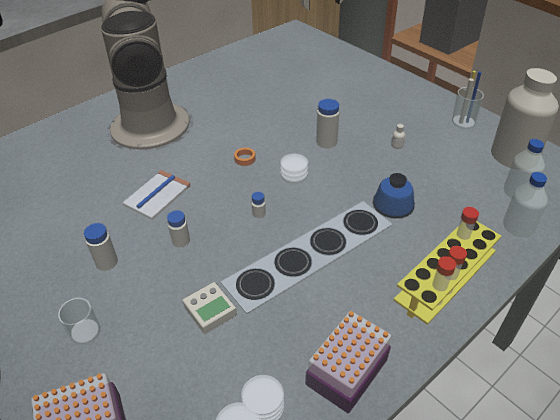

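The top view shows the caps at XL (152,277), L (420,278), M (354,257) and S (280,240). The dishes are at (222,259), the mixer at (186,175), the marks at (225..330, 178..184) and the timer at (370,185). The scene view agrees: mixer (394,195), marks (361,222) to (255,284). Next I triangulate these.

```bash
cat > h.py <<'E'
import numpy as np,cv2,math
from plant import get_obs, vision
from scipy.spatial.transform import Rotation as R
def ray(c,uv):
    f=210/math.tan(math.radians(c["vfov"])/2)
    K=np.array([[f,0,c["cx"]],[0,f,c["cy"]],[0,0,1]])
    p=cv2.undistortPoints(np.array([[uv]],float),K,np.array(c["dist"],float))[0,0]
    P=np.array(c["pose"]);d=P[:3,:3]@np.array([p[0],-p[1],-1.]);return P[:3,3],d/np.linalg.norm(d)
def plane(c,uv,z):
    o,d=ray(c,uv);return o+d*(z-o[2])/d[2]
def tri(ca,a,cb,b):
    o1,d1=ray(ca,a);o2,d2=ray(cb,b)
    t=np.linalg.lstsq(np.c_[d1,-d2],o2-o1,rcond=None)[0]
    p,q=o1+t[0]*d1,o2+t[1]*d2;return (p+q)/2,np.linalg.norm(p-q)
def blobs(m,amin=25):
    n,l,s,c=cv2.connectedComponentsWithStats(m.astype(np.uint8));return [(c[i],s[i,4],s[i,:4]) for i in range(1,n) if s[i,4]>=amin]
def blue(im):
    h=cv2.cvtColor(im,cv2.COLOR_RGB2HSV);return (h[...,0]>100)&(h[...,0]<125)&(h[...,1]>140)&(h[...,2]>70)
def dark(im): return im.max(2)<60
E
python3 - <<'E'
import pickle;from h import *
d=pickle.load(open("c0.pkl","rb"))
for n in d:
    im=d[n]["pixels"]
    for k,f in(("blue",blue),("dark",dark)):
        for c,a,s in blobs(f(im),40 if k=="blue" else 100): print(n,k,c.round(1),a,s)
im=d["top"]["pixels"]; print(im[259,222],im[272,152],im[175,186],im[165,225])
E
```

```text
scene blue [328.4 104.3] 180 [319  99  20  12]
scene blue [536.4 144.9] 123 [530 139  14  14]
scene blue [538.4 178.8] 163 [531 172  16  15]
scene blue [155.1 191. ] 120 [138 176  37  31]
scene blue [395.8 189.1] 322 [381 178  32  22]
scene blue [257.2 195.8] 77 [252 192  12   8]
scene blue [175.3 216.3] 150 [168 211  16  12]
scene blue [ 94.3 230.9] 252 [ 84 223  22  16]
scene dark [342.  11.] 125 [335   0  14  33]
scene dark [441.4  12.3] 505 [422   0  38  35]
scene dark [124.9  26.4] 198 [102  13  53  21]
scene dark [136.6  63.9] 1780 [111  42  52  45]
scene dark [140.4  86.5] 183 [113  73  53  20]
scene dark [397.5 179.8] 143 [390 173  16  15]
scene dark [360.8 224.8] 103 [344 211  34  23]
scene dark [292.3 264.2] 116 [275 249  36  27]
scene dark [428.6 296. ] 100 [422 291  14  11]
scene dark [352.4 391.3] 419 [321 350  68  63]
top blue [114.8  70.4] 114 [109  65  13  12]
top blue [71.1 94. ] 119 [65 88 13 13]
top blue [184.5 173.5] 488 [170 159  29  28]
top blue [280.  239.3] 47 [277 236   7   8]
top blue [354.1 256.5] 123 [348 251  13  12]
top blue [150.7 276.2] 344 [141 266  21  21]
top blue [421.4 277.4] 241 [413 269  18  17]
top blue [338.1 324.2] 63 [316 317  46  16]
top dark [54.2 20.8] 1185 [  6   0 248  69]
top dark [327.  105.3] 293 [303  85  51  29]
top dark [471.1 168.5] 395 [452 139  51  45]
top dark [546.2 157. ] 214 [534 147  26  18]
top dark [180.7 168.4] 133 [174 162  14  13]
top dark [225.  177.7] 308 [215 168  21  20]
top dark [259.9 179.6] 302 [251 170  19  20]
top dark [294.9 181.6] 312 [285 171  20  21]
top dark [330.1 183.7] 309 [321 174  20  20]
top dark [553.2 244.7] 183 [545 237  15  17]
top dark [518.5 406.2] 202 [512 393  14  27]
top dark [ 22.6 412. ] 446 [  0 402  40  18]
top dark [285.1 416.1] 225 [266 411  40   9]
[186 188 190] [ 60  99 160] [ 35  65 113] [80 83 85]
```

Run:
```python
import pickle;from h import *
d=pickle.load(open("c0.pkl","rb"));T,S=d["top"],d["scene"]
def lb(im):
    h=cv2.cvtColor(im,cv2.COLOR_RGB2HSV);return (h[...,0]>98)&(h[...,0]<128)&(h[...,1]>110)&(h[...,2]>25)
def hullc(m,uv,r):
    cs,_=cv2.findContours(m.astype(np.uint8),cv2.RETR_EXTERNAL,cv2.CHAIN_APPROX_NONE)
    cs=[c for c in cs if len(c)>5 and np.hypot(*(c[:,0].mean(0)-uv))<r]
    h=cv2.convexHull(np.concatenate(cs));m=cv2.moments(h);return np.array([m['m10'],m['m01']])/m['m00'],cv2.boundingRect(h)
bt,bs=lb(T["pixels"]),lb(S["pixels"])
for n,t,s,z in(("xl",(151,276),(328,104),104.5),("l",(421,277),(95,231),84.5),("m",(354,256),(175,216),64.5),("s",(280,239),(257,196),44.5)):
    a,ra=hullc(bt,t,12);b,rb=hullc(bs,s,12);p,e=tri(T,a,S,b)
    print(n,a.round(1),ra,b.round(1),rb,"tri",p.round(1),"gap",e.round(1),"plane",plane(T,a,z).round(1),plane(S,b,z).round(1))
dt,ds=T["pixels"].max(2)<70,S["pixels"].max(2)<70
for t,s in(((225,178),(361,222)),((260,180),(328,241)),((295,182),(293,262)),((330,184),(255,284))):
    a,ra=hullc(dt,t,9);b,rb=hullc(ds,s,15);p,e=tri(T,a,S,b)
    print("mark",a.round(1),ra,b.round(1),rb,p.round(1),e.round(1),plane(T,a,6).round(1),plane(S,b,6).round(1))
p,e=tri(T,(180.7,168.4),S,(397.5,179.8));print("mixer",p,e)
# dishes: bright blob
for c,n in((T,"top"),(S,"scene")):
    im=c["pixels"];h=(im.min(2)>150)
    for q,a,s in blobs(h,150):
        print(n,"bright",q.round(1),a,s,plane(c,q,42).round(0))
```

```text
xl [150.4 276.2] (140, 266, 22, 22) [328.3 106.4] (319, 99, 20, 16) tri [371.1 299.9 105. ] gap 1.4 plane [370.7 299.5 104.5] [370.7 301.2 104.5]
l [421.3 277.5] (412, 269, 19, 18) [ 95.1 233. ] (84, 223, 23, 21) tri [ 365.1 -312.1   84.6] gap 2.9 plane [ 364.5 -313.5   84.5] [ 365.9 -310.9   84.5]
m [354.3 256.5] (348, 250, 14, 14) [175.8 218.3] (167, 211, 18, 16) tri [ 415.8 -165.    65.5] gap 3.9 plane [ 415.  -166.9   64.5] [ 415.9 -163.    64.5]
s [280.  239.4] (276, 235, 9, 10) [257.5 197.4] (252, 192, 12, 12) tri [459.5   8.1  46.5] gap 1.8 plane [459.3   7.3  44.5] [458.1  10.2  44.5]
mark [225.1 178. ] (213, 166, 26, 25) [360.3 221.7] (344, 210, 34, 24) [626.  149.7   4.9] 3.4 [624.6 148.2   6. ] [627.4 150.5   6. ]
mark [260.6 178.8] (248, 168, 25, 23) [327.7 241.1] (311, 228, 35, 27) [622.   57.6   7.7] 3.0 [621.5  56.5   6. ] [621.6  60.1   6. ]
mark [294.7 182. ] (282, 170, 26, 25) [292.6 261.6] (275, 248, 36, 28) [613.3 -29.9   3.8] 2.8 [612. -31.   6.] [615.3 -29.9   6. ]
mark [329.9 184. ] (317, 172, 27, 25) [254.7 283.9] (236, 269, 38, 31) [ 607.1 -120.     3.4] 2.7 
[... 2302 characters left out ...]
 42.]
scene bright [ 84.1 330.3] 461 [ 72 319  26  23] [ 521. -421.   42.]
scene bright [486.9 357. ] 1643 [458 329  61  56] [1000.   51.   42.]
scene bright [545.3 353.4] 1209 [522 328  38  56] [1066.  129.   42.]
scene bright [527.2 387.2] 2124 [494 357  66  63] [1077.   53.   42.]
scene bright [457.9 387.8] 2035 [426 358  65  61] [1000.  -29.   42.]
scene bright [ 77.  400.4] 1355 [ 32 373  82  47] [ 632. -489.   42.]
scene bright [256.6 400.6] 2050 [216 375  68  45] [ 809. -274.   42.]
scene bright [495.8 408.7] 1118 [464 388  68  32] [1062.  -14.   42.]
scene bright [424.7 409.4] 1011 [393 390  66  30] [988. -95.  42.]
scene bright [552.1 410.9] 267 [539 393  21  27] [1128.   47.   42.]
```

```bash
python3 -m pendant '{"dp":[[-0.04,-0.02,0],[-0.09,-0.045,0],[-0.14,-0.07,0],[-0.19,-0.095,0],[-0.24,-0.12,0],[-0.28,-0.14,0],[-0.287,-0.1435,0],[-0.287,-0.1435,0]],"rotation":[[0,0,0.17],[0,0,0.34],[0,0,0.51],[0,0,0.68],[0,0,0.85],[0,0,1.02],[0,0,1.19],[0,0,1.325]]}' 0.0918; python3 -m pendant '{"dp":[[0,0,0],[0,0,0]],"rotation":[[0,0,0],[0,0,0]]}'
python3 - <<'E'
from h import *
o=get_obs();c=vision.capture("wrist");cv2.imwrite("pics/w1.png",c["pixels"][...,::-1]);print({k:c[k] for k in c if k!="pixels"},o["tool_pos"],o["tcp_rot"])
E
```

```text
time: 1.1
tool_pos: [371.8, 299.3, 226.3]
tcp_rot: [-3.141, 0.0, 1.564]
contact_force: [0.2, 0.1, -0.1]
grip_width: 91.7
finger_force: 0.0
time: 1.35
tool_pos: [370.9, 300.3, 226.6]
tcp_rot: [-3.141, 0.0, 1.574]
contact_force: [-0.2, 1.1, 0.2]
grip_width: 91.9
finger_force: 0.0
{'vfov': 64.9898179074898, 'cx': 277.0013829336126, 'cy': 209.86459714529434, 'dist': array([-0.03751358,  0.        ,  0.        ,  0.        ,  0.        ]), 'T_tool_cam': array([[ 4.89542240e-07,  9.62471044e-01,  2.71384395e-01,
         7.22097625e+01],
       [ 9.99999825e-01, -1.61005912e-04,  5.69207328e-04,
         3.05273819e-01],
       [ 5.91540063e-04,  2.71384347e-01, -9.62470876e-01,
        -1.56941984e+02],
       [ 0.00000000e+00,  0.00000000e+00,  0.00000000e+00,
         1.00000000e+00]])} [370.94939094 300.27407765 226.59369142] [-3.14130351e+00  1.28582682e-04  1.57377467e+00]
```

```bash
cat >> h.py <<'E'
def lb(im):
    h=cv2.cvtColor(im,cv2.COLOR_RGB2HSV);return (h[...,0]>98)&(h[...,0]<128)&(h[...,1]>110)&(h[...,2]>25)
def wrist():
    o=get_obs();c=dict(vision.capture("wrist"));P=np.eye(4);P[:3,:3]=R.from_euler("xyz",o["tcp_rot"]).as_matrix();P[:3,3]=o["tool_pos"]
    c["pose"]=P@c["T_tool_cam"];return c,o
E
python3 - <<'E'
from h import *
c,o=wrist()
for q,a,s in blobs(lb(c["pixels"]),200): print(q.round(1),a,s,plane(c,q,104.5).round(1))
E
```

```text
[277.5 206.4] 2634 [249 177  58  59] [371.5 297.1 104.5]
[494.3 221.1] 3687 [456 191  90  61] [567.3 283.9 104.5]
```

View pics/w1.png

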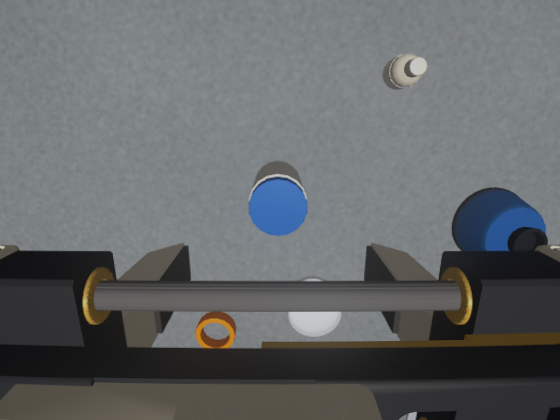

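The wrist view shows the XL cap at (278,206), centred between the open fingers. The dishes at (315,308) are clear. The wrist ray gives (371.5, 297), which agrees with the triangulated (371, 300). I descend and grip.

```bash
python3 -m pendant '{"dp":[[-0.001,0,0.04],[-0.001,0,0.08],[-0.001,0,0.12],[-0.001,0,0.145],[-0.001,0,0.16],[-0.001,0,0.166],[-0.001,0,0.166]],"rotation":[[0,0,0],[0,0,0],[0,0,0],[0,0,0],[0,0,0],[0,0,0],[0,0,0]]}'; python3 -m pendant '{"dp":[[0,0,0],[0,0,0],[0,0,0],[0,0,0],[0,0,0],[0,0,0],[0,0,0],[0,0,0]],"rotation":[[0,0,0],[0,0,0],[0,0,0],[0,0,0],[0,0,0],[0,0,0],[0,0,0],[0,0,0]]}' 0.04
```

```text
time: 2.33
tool_pos: [371.2, 299.4, 60.8]
tcp_rot: [-3.141, 0.0, 1.572]
contact_force: [0.7, -0.6, 0.4]
grip_width: 91.7
finger_force: 0.0
time: 3.32
tool_pos: [371.3, 299.3, 60.9]
tcp_rot: [3.141, -0.0, 1.571]
contact_force: [0.5, -0.4, 2.4]
grip_width: 53.8
finger_force: 30.0
```

```bash
python3 -m pendant '{"dp":[[0,0,-0.02],[0,0,-0.05],[0,0,-0.08],[0,0,-0.105],[0,0,-0.12],[0,0,-0.12]],"rotation":[[0,0,0],[0,0,0],[0,0,0],[0,0,0],[0,0,0],[0,0,0]]}'; python3 -m pendant '{"dp":[[-0.01,0.015,0],[-0.03,0.05,0],[-0.055,0.095,0],[-0.085,0.145,0],[-0.115,0.195,0],[-0.135,0.23,0],[-0.147,0.25,0],[-0.15,0.255,0]],"rotation":[[0,0,0],[0,0,0],[0,0,0],[0,0,0],[0,0,0],[0,0,0],[0,0,0],[0,0,0]]}';  python3 -m pendant '{"dp":[[0,0,0],[0,0,0],[0,0,0.03],[0,0,0.06],[0,0,0.085],[0,0,0.1],[0,0,0.105],[0,0,0.105]],"rotation":[[0,0,0],[0,0,0],[0,0,0],[0,0,0],[0,0,0],[0,0,0],[0,0,0],[0,0,0]]}'
python3 - <<'E'
from h import *
c=vision.capture("scene");cv2.imwrite("pics/s1.png",cv2.resize(c["pixels"][130:330,200:480],None,fx=2,fy=2)[...,::-1])
E
```

```text
time: 4.08
tool_pos: [371.4, 299.4, 181.2]
tcp_rot: [3.14, -0.001, 1.571]
contact_force: [0.2, -0.3, -2.8]
grip_width: 53.5
finger_force: 30.0
time: 5.08
tool_pos: [627.0, 147.0, 178.6]
tcp_rot: [-3.139, 0.001, 1.569]
contact_force: [-0.8, 0.7, -2.2]
grip_width: 53.5
finger_force: 30.0
time: 6.08
tool_pos: [626.4, 149.5, 76.3]
tcp_rot: [3.141, -0.0, 1.571]
contact_force: [-0.9, -0.2, -2.4]
grip_width: 53.8
finger_force: 30.0
```

View pics/s1.png

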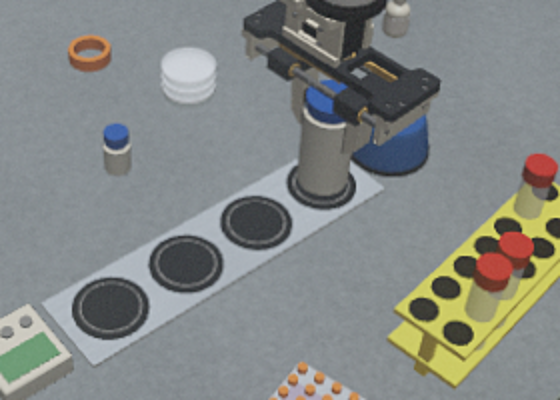

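The crop shows the XL bottle hanging centred over the first mark (322,185), next to the mixer and clear of it. About 9 mm remain to lower.

```bash
python3 -m pendant '{"dp":[[0,0,0.004],[0,0,0.008],[0,0,0.009],[0,0,0.0095]],"rotation":[[0,0,0],[0,0,0],[0,0,0],[0,0,0]]}'; python3 -m pendant '{"dp":[[0,0,0],[0,0,0],[0,0,0],[0,0,0],[0,0,0]],"rotation":[[0,0,0],[0,0,0],[0,0,0],[0,0,0],[0,0,0]]}' 0.085; python3 -m pendant '{"dp":[[0,0,-0.01],[0,0,-0.04],[0,0,-0.08],[0,0,-0.12],[0,0,-0.15],[0,0,-0.15]],"rotation":[[0,0,0],[0,0,0],[0,0,0],[0,0,0],[0,0,0],[0,0,0]]}'
```

```text
time: 6.62
tool_pos: [626.1, 149.2, 66.9]
tcp_rot: [3.142, 0.0, 1.571]
contact_force: [-3.9, -1.1, 6.8]
grip_width: 53.5
finger_force: 30.0
time: 7.25
tool_pos: [626.2, 149.2, 66.2]
tcp_rot: [3.142, -0.0, 1.571]
contact_force: [-0.7, 1.3, -0.3]
grip_width: 84.9
finger_force: 0.0
time: 8.0
tool_pos: [627.5, 149.4, 219.9]
tcp_rot: [3.135, -0.001, 1.571]
contact_force: [0.2, 0.0, -0.0]
grip_width: 85.1
finger_force: 0.0
```

```bash
python3 -m pendant '{"dp":[[-0.06,-0.034,0],[-0.115,-0.065,0],[-0.17,-0.096,0],[-0.225,-0.127,0],[-0.28,-0.158,0],[-0.335,-0.19,0],[-0.39,-0.22,0],[-0.4615,-0.2613,0]],"rotation":[[0,0,0],[0,0,0],[0,0,0],[0,0,0],[0,0,0],[0,0,0],[0,0,0],[0,0,0]]}' 0.0918; python3 -m pendant '{"dp":[[0,0,0],[0,0,0],[0,0,0],[0,0,0]],"rotation":[[0,0,0],[0,0,0],[0,0,0],[0,0,0]]}'
python3 - <<'E'
from h import *
c,o=wrist();print(o["tool_pos"])
for q,a,s in blobs(lb(c["pixels"]),200): print(q.round(1),a,s,plane(c,q,86).round(1))
E
```

```text
time: 9.0
tool_pos: [378.4, -287.1, 215.4]
tcp_rot: [-3.141, -0.001, 1.571]
contact_force: [1.2, -0.6, -0.6]
grip_width: 92.0
finger_force: 0.0
time: 9.5
tool_pos: [380.7, -284.8, 216.1]
tcp_rot: [-3.142, -0.0, 1.573]
contact_force: [-0.3, 0.3, -0.1]
grip_width: 91.7
finger_force: 0.0
[ 380.71258151 -284.76027673  216.12213301]
[161.3  45.5] 885 [141   0  42  95] [ 287.5 -156.5   86. ]
[318.5  60.9] 1381 [299  39  40  45] [ 414.1 -168.3   86. ]
[260.6 229.8] 1692 [238 206  46  48] [ 365.8 -312.6   86. ]
```

```bash
python3 -m pendant '{"dp":[[-0.0275,-0.0154,0.02],[-0.0275,-0.0154,0.06],[-0.0275,-0.0154,0.1],[-0.0275,-0.0154,0.13],[-0.0275,-0.0154,0.155],[-0.0275,-0.0154,0.17],[-0.0275,-0.0154,0.175],[-0.0275,-0.0154,0.175]],"rotation":[[0,0,0],[0,0,0],[0,0,0],[0,0,0],[0,0,0],[0,0,0],[0,0,0],[0,0,0]]}'; python3 -m pendant '{"dp":[[0,0,0],[0,0,0],[0,0,0],[0,0,0],[0,0,0],[0,0,0],[0,0,0],[0,0,0]],"rotation":[[0,0,0],[0,0,0],[0,0,0],[0,0,0],[0,0,0],[0,0,0],[0,0,0],[0,0,0]]}' 0.03;  python3 -m pendant '{"dp":[[0,0,-0.02],[0,0,-0.05],[0,0,-0.08],[0,0,-0.105],[0,0,-0.12],[0,0,-0.12]],"rotation":[[0,0,0],[0,0,0],[0,0,0],[0,0,0],[0,0,0],[0,0,0]]}'
```

```text
time: 10.55
tool_pos: [364.9, -313.3, 41.3]
tcp_rot: [3.142, -0.0, 1.571]
contact_force: [0.4, 0.0, 0.3]
grip_width: 91.9
finger_force: 0.0
time: 11.55
tool_pos: [364.7, -313.5, 41.2]
tcp_rot: [3.141, 0.0, 1.571]
contact_force: [1.0, -0.9, 0.5]
grip_width: 45.7
finger_force: 30.0
time: 12.3
tool_pos: [364.8, -313.7, 161.8]
tcp_rot: [3.141, 0.001, 1.571]
contact_force: [0.2, -0.6, -2.2]
grip_width: 46.1
finger_force: 30.0
```

```bash
python3 -m pendant '{"dp":[[0.015,0.01,0],[0.045,0.03,0],[0.08,0.055,0],[0.125,0.085,0],[0.17,0.115,0],[0.215,0.146,0],[0.255,0.174,0],[0.29,0.198,0]],"rotation":[[0,0,0],[0,0,0],[0,0,0],[0,0,0],[0,0,0],[0,0,0],[0,0,0],[0,0,0]]}'; python3 -m pendant '{"dp":[[0.03,0.02,0],[0.055,0.038,0],[0.072,0.05,0],[0.0815,0.0575,0],[0.0815,0.0575,0],[0.0815,0.0575,0]],"rotation":[[0,0,0],[0,0,0],[0,0,0],[0,0,0],[0,0,0],[0,0,0]]}'
```

```text
time: 13.3
tool_pos: [562.7, -20.4, 159.8]
tcp_rot: [-3.139, -0.001, 1.572]
contact_force: [-0.3, -1.7, -1.4]
grip_width: 45.2
finger_force: 30.0
time: 14.05
tool_pos: [619.6, 57.6, 160.9]
tcp_rot: [-3.141, 0.0, 1.57]
contact_force: [0.4, 0.3, -1.2]
grip_width: 45.3
finger_force: 30.0
```

```bash
python3 -m pendant '{"dp":[[0,0,0.03],[0,0,0.06],[0,0,0.085],[0,0,0.1],[0,0,0.107],[0,0,0.111],[0,0,0.1135],[0,0,0.114]],"rotation":[[0,0,0],[0,0,0],[0,0,0],[0,0,0],[0,0,0],[0,0,0],[0,0,0],[0,0,0]]}'; python3 -m pendant '{"dp":[[0,0,0],[0,0,0],[0,0,0],[0,0,0],[0,0,0]],"rotation":[[0,0,0],[0,0,0],[0,0,0],[0,0,0],[0,0,0]]}' 0.078; python3 -m pendant '{"dp":[[0,0,-0.01],[0,0,-0.04],[0,0,-0.08],[0,0,-0.12],[0,0,-0.15],[0,0,-0.15]],"rotation":[[0,0,0],[0,0,0],[0,0,0],[0,0,0],[0,0,0],[0,0,0]]}'
```

```text
time: 15.05
tool_pos: [620.4, 58.1, 47.7]
tcp_rot: [3.141, -0.0, 1.571]
contact_force: [0.2, 0.6, -1.1]
grip_width: 45.8
finger_force: 30.0
time: 15.68
tool_pos: [620.2, 58.1, 47.3]
tcp_rot: [3.141, -0.0, 1.571]
contact_force: [-0.8, 1.2, 0.7]
grip_width: 77.8
finger_force: 0.0
time: 16.42
tool_pos: [621.5, 58.0, 200.8]
tcp_rot: [3.135, 0.0, 1.571]
contact_force: [-0.1, 0.7, 0.2]
grip_width: 78.1
finger_force: 0.0
```

```bash
python3 -m pendant '{"dp":[[-0.04,-0.037,0],[-0.08,-0.073,0],[-0.12,-0.11,0],[-0.16,-0.147,0],[-0.195,-0.178,0],[-0.2236,-0.2046,0],[-0.2236,-0.2046,0],[-0.2236,-0.2046,0]],"rotation":[[0,0,0],[0,0,0],[0,0,0],[0,0,0],[0,0,0],[0,0,0],[0,0,0],[0,0,0]]}' 0.0918
python3 - <<'E'
from h import *
c,o=wrist();print(o["tool_pos"])
for q,a,s in blobs(lb(c["pixels"]),200): print(q.round(1),a,s,plane(c,q,66).round(1))
E
```

```text
time: 17.42
tool_pos: [415.5, -165.3, 196.8]
tcp_rot: [-3.141, -0.001, 1.57]
contact_force: [-0.2, 0.3, 0.0]
grip_width: 92.1
finger_force: 0.0
[ 415.50235796 -165.27534495  196.78712267]
[328.1   5.5] 331 [314   0  31  15] [455.7  -8.   66. ]
[125.6 152.1] 1083 [ 99  97  55 114] [ 283.6 -121.8   66. ]
[277.6 201. ] 1165 [259 182  39  39] [ 416.2 -165.8   66. ]
```

```bash
python3 -m pendant '{"dp":[[0,0,0.03],[0,0,0.07],[0,0,0.11],[0,0,0.14],[0,0,0.16],[0,0,0.168],[0,0,0.171],[0,0,0.171]],"rotation":[[0,0,0],[0,0,0],[0,0,0],[0,0,0],[0,0,0],[0,0,0],[0,0,0],[0,0,0]]}'; python3 -m pendant '{"dp":[[0,0,0],[0,0,0],[0,0,0],[0,0,0],[0,0,0],[0,0,0],[0,0,0],[0,0,0]],"rotation":[[0,0,0],[0,0,0],[0,0,0],[0,0,0],[0,0,0],[0,0,0],[0,0,0],[0,0,0]]}' 0.022;  python3 -m pendant '{"dp":[[0,0,-0.02],[0,0,-0.05],[0,0,-0.08],[0,0,-0.1],[0,0,-0.11],[0,0,-0.11]],"rotation":[[0,0,0],[0,0,0],[0,0,0],[0,0,0],[0,0,0],[0,0,0]]}'
```

```text
time: 18.48
tool_pos: [416.0, -165.5, 26.6]
tcp_rot: [3.141, 0.0, 1.571]
contact_force: [0.1, 0.6, 0.1]
grip_width: 91.7
finger_force: 0.0
time: 19.48
tool_pos: [415.6, -165.6, 26.2]
tcp_rot: [3.141, -0.0, 1.571]
contact_force: [0.4, -0.6, -0.6]
grip_width: 37.4
finger_force: 30.0
time: 20.23
tool_pos: [415.6, -165.6, 136.3]
tcp_rot: [3.141, 0.0, 1.571]
contact_force: [-0.7, -0.6, -1.7]
grip_width: 37.7
finger_force: 30.0
```

```bash
python3 -m pendant '{"dp":[[0.01,0.014,0],[0.03,0.044,0],[0.055,0.08,0],[0.08,0.117,0],[0.103,0.151,0],[0.12,0.177,0],[0.131,0.193,0],[0.135,0.1983,0]],"rotation":[[0,0,0],[0,0,0],[0,0,0],[0,0,0],[0,0,0],[0,0,0],[0,0,0],[0,0,0]]}'; python3 -m pendant '{"dp":[[0,0,0],[0,0,0.02],[0,0,0.055],[0,0,0.08],[0,0,0.095],[0,0,0.101],[0,0,0.1035],[0,0,0.104]],"rotation":[[0,0,0],[0,0,0],[0,0,0],[0,0,0],[0,0,0],[0,0,0],[0,0,0],[0,0,0]]}'; python3 -m pendant '{"dp":[[0,0,0],[0,0,0],[0,0,0],[0,0,0],[0,0,0]],"rotation":[[0,0,0],[0,0,0],[0,0,0],[0,0,0],[0,0,0]]}' 0.07; python3 -m pendant '{"dp":[[0,0,-0.01],[0,0,-0.04],[0,0,-0.08],[0,0,-0.12],[0,0,-0.15],[0,0,-0.15]],"rotation":[[0,0,0],[0,0,0],[0,0,0],[0,0,0],[0,0,0],[0,0,0]]}'
```

```text
time: 21.22
tool_pos: [614.4, -28.8, 134.6]
tcp_rot: [-3.14, -0.001, 1.572]
contact_force: [-0.1, -0.2, -0.3]
grip_width: 37.2
finger_force: 30.0
time: 22.22
tool_pos: [614.3, -30.6, 32.9]
tcp_rot: [3.14, 0.0, 1.571]
contact_force: [0.9, 0.3, -0.6]
grip_width: 36.9
finger_force: 30.0
time: 22.85
tool_pos: [613.8, -30.5, 32.2]
tcp_rot: [3.142, -0.0, 1.571]
contact_force: [0.2, 0.2, -0.3]
grip_width: 69.9
finger_force: 0.0
time: 23.6
tool_pos: [615.2, -30.8, 185.7]
tcp_rot: [3.135, 0.001, 1.571]
contact_force: [0.5, -0.0, 0.2]
grip_width: 69.6
finger_force: 0.0
```

```bash
python3 -m pendant '{"dp":[[0.012,-0.05,0],[0.025,-0.1,0],[0.0389,-0.1546,0],[0.0389,-0.1546,0],[0.0389,-0.1546,0],[0.0389,-0.1546,0]],"rotation":[[0,0,0],[0,0,0],[0,0,0],[0,0,0],[0,0,0],[0,0,0]]}' 0.0918
python3 - <<'E'
from h import *
c,o=wrist();print(o["tool_pos"])
for q,a,s in blobs(lb(c["pixels"]),200): print(q.round(1),a,s,plane(c,q,46).round(1))
E
```

```text
time: 24.35
tool_pos: [460.4, 8.0, 182.1]
tcp_rot: [3.141, 0.0, 1.57]
contact_force: [0.1, -0.7, -0.1]
grip_width: 91.6
finger_force: 0.0
[460.43229928   7.96576735 182.08605772]
[526.6  25. ] 3380 [491   0  69  56] [666.1 155.5  46. ]
[489.7 147.1] 2933 [458 119  64  59] [650.3  55.6  46. ]
[275.8 200.6] 665 [262 186  29  30] [459.5   6.4  46. ]
[449.2 243. ] 948 [429 228  45  37] [626.2 -35.6  46. ]
```

```bash
python3 -m pendant '{"dp":[[0,0,0.03],[0,0,0.07],[0,0,0.11],[0,0,0.14],[0,0,0.16],[0,0,0.168],[0,0,0.171],[0,0,0.171]],"rotation":[[0,0,0],[0,0,0],[0,0,0],[0,0,0],[0,0,0],[0,0,0],[0,0,0],[0,0,0]]}'; python3 -m pendant '{"dp":[[0,0,0],[0,0,0],[0,0,0],[0,0,0],[0,0,0],[0,0,0],[0,0,0],[0,0,0]],"rotation":[[0,0,0],[0,0,0],[0,0,0],[0,0,0],[0,0,0],[0,0,0],[0,0,0],[0,0,0]]}' 0.015;  python3 -m pendant '{"dp":[[0,0,-0.02],[0,0,-0.05],[0,0,-0.08],[0,0,-0.1],[0,0,-0.11],[0,0,-0.11]],"rotation":[[0,0,0],[0,0,0],[0,0,0],[0,0,0],[0,0,0],[0,0,0]]}'
```

```text
time: 25.4
tool_pos: [459.8, 8.2, 11.6]
tcp_rot: [3.141, 0.0, 1.571]
contact_force: [0.1, 0.7, 0.5]
grip_width: 91.8
finger_force: 0.0
time: 26.4
tool_pos: [459.2, 8.4, 11.2]
tcp_rot: [-3.142, -0.0, 1.571]
contact_force: [-0.4, 0.7, -0.4]
grip_width: 29.4
finger_force: 30.0
time: 27.15
tool_pos: [459.4, 8.3, 121.4]
tcp_rot: [3.141, 0.0, 1.571]
contact_force: [0.4, -0.9, 0.1]
grip_width: 29.6
finger_force: 30.0
```

```bash
python3 -m pendant '{"dp":[[-0.01,0.011,0],[-0.03,0.035,0],[-0.054,0.063,0],[-0.078,0.09,0],[-0.1,0.116,0],[-0.116,0.134,0],[-0.125,0.145,0],[-0.128,0.1482,0]],"rotation":[[0,0,0],[0,0,0],[0,0,0],[0,0,0],[0,0,0],[0,0,0],[0,0,0],[0,0,0]]}'; python3 -m pendant '{"dp":[[0,0,0],[0,0,0.02],[0,0,0.055],[0,0,0.08],[0,0,0.095],[0,0,0.101],[0,0,0.1035],[0,0,0.104]],"rotation":[[0,0,0],[0,0,0],[0,0,0],[0,0,0],[0,0,0],[0,0,0],[0,0,0],[0,0,0]]}'; python3 -m pendant '{"dp":[[0,0,0],[0,0,0],[0,0,0],[0,0,0],[0,0,0]],"rotation":[[0,0,0],[0,0,0],[0,0,0],[0,0,0],[0,0,0]]}' 0.06; python3 -m pendant '{"dp":[[0,0,-0.01],[0,0,-0.04],[0,0,-0.08],[0,0,-0.12],[0,0,-0.16],[0,0,-0.18]],"rotation":[[0,0,0],[0,0,0],[0,0,0],[0,0,0],[0,0,0],[0,0,0]]}'; python3 -m pendant '{"dp":[[0,-0.06,0],[0,-0.12,0],[0,-0.18,0],[0,-0.22,0],[0,-0.22,0]],"rotation":[[0,0,0],[0,0,0],[0,0,0],[0,0,0],[0,0,0]]}'
python3 - <<'E'
from h import *
T,S=vision.capture("top"),vision.capture("scene")
A=[[(s,q) for q,a,s in blobs(lb(c["pixels"]),35)] for c in(T,S)]
for n,p in(("xl",(626.5,149,110.5)),("l",(620.2,59.2,90.5)),("m",(613.9,-30.5,70.5)),("s",(607.6,-120.3,50.5))):
    for c,b in zip((T,S),A):
        P=[plane(c,q,p[2])[:2] for s,q in b];i=np.argmin([np.hypot(*(x-p[:2])) for x in P]);print(n,(P[i]-p[:2]).round(1),end=" ")
    print()
im=T["pixels"];
for q,a,s in blobs(im.min(2)>150,150):
    if abs(q[0]-222)<15 and abs(q[1]-258)<15: print("dishes",q,a)
cv2.imwrite("pics/end.png",np.hstack([T["pixels"][120:320,120:400],S["pixels"][130:330,180:460]])[...,::-1])
E
```

```text
time: 28.15
tool_pos: [607.7, -120.8, 119.6]
tcp_rot: [-3.14, -0.001, 1.57]
contact_force: [-0.9, 0.1, -1.2]
grip_width: 29.4
finger_force: 30.0
time: 29.15
tool_pos: [607.9, -119.8, 17.9]
tcp_rot: [3.14, 0.0, 1.571]
contact_force: [0.3, -1.0, -0.5]
grip_width: 29.3
finger_force: 30.0
time: 29.78
tool_pos: [607.4, -119.6, 17.2]
tcp_rot: [3.142, -0.0, 1.571]
contact_force: [0.8, -0.2, -0.7]
grip_width: 60.1
finger_force: 0.0
time: 30.52
tool_pos: [608.2, -119.9, 200.8]
tcp_rot: [3.137, 0.001, 1.571]
contact_force: [0.7, 0.5, -0.2]
grip_width: 59.9
finger_force: 0.0
time: 31.15
tool_pos: [385.5, -119.4, 198.2]
tcp_rot: [3.141, 0.0, 1.569]
contact_force: [1.1, 0.3, 0.7]
grip_width: 60.0
finger_force: 0.0
xl [ 0.2 -1.3] xl [-0.6  2.8] 
l [ 0.8 -0. ] l [0.  4.2] 
m [ 0.8 -0.4] m [-0.4  3.4] 
s [ 2.  -2.1] s [-0.9  2.2] 
dishes [222.21146953 258.67204301] 558
```

View pics/end.png

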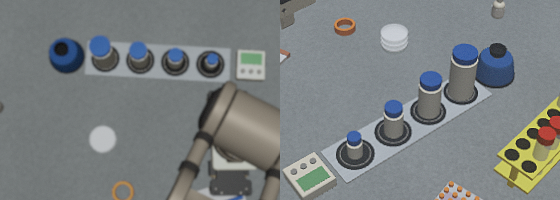

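All four bottles stand centred on the marks. In the scene crop, XL is next to the mixer (464,75), then L (430,95), M (393,120) and S (354,148). The residuals are under 5 mm and the dishes have not moved, so I let the arm settle and hand in.

```bash
python3 -m pendant '{"dp":[[0,0,0],[0,0,0],[0,0,0],[0,0,0]],"rotation":[[0,0,0],[0,0,0],[0,0,0],[0,0,0]]}'; python3 -c "
from plant import workorder;print(workorder.close_job())"
```

```text
time: 31.75
tool_pos: [387.6, -119.6, 197.0]
tcp_rot: [-3.141, -0.0, 1.571]
contact_force: [0.4, 0.2, 0.1]
grip_width: 59.9
finger_force: 0.0
the job is handed in; nothing more can be done
None
```

The job is handed in at about 32 s (no verdict came back): the four bottles stand on the marks from largest at the mixer to smallest, each measured within 5 mm of its mark's centre, and the petri dishes have not moved.

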